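# Set an eccentric spindle to full lift on bench centres

### The arm

A 7-joint arm with a two-finger parallel gripper is mounted at the origin on the work surface; the furniture and walls round the work are solid. World frame = base frame: x ahead of the robot, y to its left, z up, the work surface at z = 0. Lengths are in m, angles in rad, forces in N, time in s.
With the tool pointing down it reaches from about 0.4 to 0.9 m from the base axis. Payload 5.5 kg.
Tool frame: the origin (TCP) lies on the centre line of the jaws, within the pads' length; the fingertips stand 25 mm ahead of it and the grasp point (between the pads) lies 6 mm ahead of it; z points along the fingers, y is the line along which they close (so a half turn about z gives the same grasp; the last joint's range is limited). The gripper opens to 85 mm and grips with 20 to 120 N. Pads are 22 mm wide; open, the fingers measure 114 mm over their backs; the gripper's body (76 mm by 85 mm) begins 54 mm behind the grasp point. The pads swing forward as they close: fully open they stand 13 mm farther back than shut.
Start: joints at [1.5, 0.501, -0.427, 1.55, 0.221, 1.138, -0.21], TCP at [0.213, -0.614, 0.256] pointing down, gripper open.
Joint ranges: [-2.88, 2.88], [-0.31, 2.03], [-1.54, 1.56], [0.2, 2.42], [-1.41, 4.55], [0.19, 2.02], [-2.57, 2.57]. Speed limits (rad/s): [2.57, 2.57, 3.14, 3.14, 3.14, 3.14, 3.14].

### API

Orientations are given as a unit quaternion [x, y, z, w].
In Python, from station import status, eyes, workorder gives the robot as it stands.
- The arm moves only by the shell command python3 -m pendant 'ROWS' [FORCE]. ROWS is JSON, a list that holds one entry, the list of rows, each a list of 5 numbers: the opening, from 0 (shut) to 1 (fully open), then the shift along the tool's x, y, z in m, then the turn about the tool's z in degrees. In form: [[[fingers, dx, dy, dz, twist], ...]]. A call has 1 to 12 rows; each row is the pose to reach, as a shift and turn from the pose commanded when the call began, along the tool's axes at that moment; what a row does not reach only later rows make up. A row lasts 1/8 s, in which the tool goes at most 62.5 mm and 10.7 degrees, less where a joint would pass 70% of its speed; a pose out of reach is approached as far as the arm can. A call with a gripper value outside its range is refused whole. The fingers move at their own pace and stop on an object; FORCE is the grip in N (left out, the last holds). Time passes only in rows, so rows that repeat a pose let the fingers close. It gives the time, the measured TCP pose, the force, the opening and the grip force at its end, in the units of the state.
- status.read_state(): the state, without advancing time (a new reading comes with each control period).
- eyes.camera(name): name is "scene" or "top"; returns the picture (420x560x3 uint8, red, green, blue); there is no depth.
- eyes.camera_info(name): a dict with "K" (3x3 intrinsics, pixels), "R" (3x3) and "t" (3): a world point X has camera coordinates R X + t. Camera axes: x right, y down, z forward; pixel columns grow to the right and rows downward; lengths in m; the calibration is good to about 2 mm. A picture is of the moment at which its call begins. camera_info takes no time and is no camera call.
- workorder.close_job(): hands the job in; it is judged then, once.
The state is a dict: "clock": time; "joints": joint angles; "joint_velocities": joint speeds; "joint_efforts": joint torques, N m; "tool_pos": TCP position; "orientation": TCP orientation; "contact_force": force on the tool from outside, world axes, zero at the start; "ft_torque": the same for the moment, N m; "opening": finger opening in m; "grip_force": force on a finger pad.
Only numpy, scipy, OpenCV 4.12 (cv2) and the standard library are available. Lean on these libraries where they do the work, as an engineer would, in place of code of your own. Each camera call takes 0.05 s, during which the arm holds its last target. There are 200 camera calls.

### The job

Gently push the dial gauge's carriage fully home against its stop, so that its plunger bears on the steel eccentric. Then turn the spindle by its crank, watching the gauge, until the high spot of the eccentric is under the plunger, and leave it there at full lift. The fixture only stands on the desk: do not push so hard that it shifts, and leave the battery, the caliper and the green module alone.

Things in the scene. Friction and masses are not known exactly. Their poses are not given: they have to be found in the camera images.
- bench_centres: Green fixture, 5 kg, loose on rubber feet; over about 25 N sideways shifts it. Origin on the desk under the eccentric (steel disc, 60 mm diameter, 22 mm thick); x along the spindle, crank end at -x, y to the gauge side, z up. Base to 15 mm height: x -60..68, y -42..42 mm, and an arm under the gauge, x -26..34, to y = 215. Posts 44 mm wide, 104 high, at x -52..-34 and 40..62.
- spindle_axis (a point): Point on the spindle axis amid the eccentric, 98 mm above the desk; x along the spindle. The eccentric is off-centre by 5 mm; its high side has no fixed relation to the crank and differs each time. The spindle turns without limit either way and stays where it is left: friction 0.09 N m, some 3.5 N at the crank handle.
- crank_grip (a point): Middle of the crank handle: black free-spinning sleeve, 13 mm diameter, 40 mm long (bench_centres x -64..-104 mm), parallel to the spindle. It circles the spindle axis at 28 mm radius in the plane x = -84 mm; the crank arm lies at x -54..-64. It starts within 50 degrees of the top. The whole circle is open to a gripper pinching the sleeve from above, closing along bench_centres' y.
- gauge_post (a point): Centre of the top of the red upright knob on the gauge carriage, 139 mm above the desk: 20 mm diameter, 42 mm long, on a 12 mm stem. The dial (58 mm diameter, face up, 111 mm above the desk) has its edge 25 mm from the knob's axis, towards the spindle. Pushing the knob towards the spindle (bench_centres' -y) slides the carriage.
- carriage (a joint): Gauge carriage on its slide, m: grows towards the spindle (bench_centres' -y); starts at 0 to 0.012, 0.035 is fully home on the rigid stop. Slides with 4 to 6 N of friction, plus up to 3.5 N from the plunger; stays where it is left.
- plunger (a joint): How far the gauge's sprung plunger is pushed in, m: 0 fully out, 0.014 its limit; spring 1.5 N when out, 3.2 N at full lift. The red pointer turns clockwise with it, 0.4 rad per mm; at 0 it points away from the spindle. Carriage home: about 0.0012 on the eccentric's low spot, 0.0110 on its high spot, following the cosine of the turn from the high spot.
- battery: Bystander: AA battery, green and yellow, 15 mm in diameter and 50 mm high, standing upright; origin at the centre of its foot.
- caliper: Bystander: steel caliper lying flat, 74 x 216 x 14 mm, its length along its y; origin at the centre of its underside.
- green_module: Bystander: green plastic electronic module, 88 x 22 x 58 mm, standing; origin at the centre of its underside.

How it is judged:
On the way, in this order (a step that is already met when the one before it is completed fails the run):
1. the gauge carriage is fully home on its stop, plunger on the eccentric (value of joint carriage above 0.034 m), for 0.2 s.
2. the eccentric's high spot is under the plunger (value of joint carriage above 0.034 m and value of joint plunger above 0.0105 m), for 0.2 s.
At the end, for the whole second after the job is handed in: The carriage is home within 1 mm of its stop (joint above 0.034), the plunger is pushed in more than 10.5 mm (high spot within about 24 degrees of it) and at rest (all of step 2 and not (velocity of joint plunger above 0.002 m/s) and not (velocity of joint plunger below -0.002 m/s)); the robot touches nothing.
It fails at once if the fixture is shifted by more than 8 mm (distance of bench_centres from where it was at the start of the episode above 0.008 m).
It fails at once if the AA battery, standing is moved by more than 15 mm (distance of battery from where it was at the start of the episode above 0.015 m).
It fails at once if the caliper is moved by more than 15 mm (distance of caliper from where it was at the start of the episode above 0.015 m).
It fails at once if the green module is moved by more than 15 mm (distance of green_module from where it was at the start of the episode above 0.015 m).
It also fails if it takes over 61 s, if anything falls off the work surface, if the arm or the gripper's body presses on something with over 40 N, if the wrist force passes 120 N, or if a joint passes its speed limit or range.

## Working session

There is one attempt and no reset: what is moved stays moved. The work goes in short steps, Python scripts to look and compute and a shell command to move; the robot and the scene stay as the last step left them, time stands still between calls to the robot, and variables do not carry over. Pictures are saved under pics/ and viewed, at most 10 in all, crops included, and the job is handed in when it is done.

```bash
mkdir -p pics; python3 - <<'E'
from station import status, eyes
import cv2
s=status.read_state();print(s)
for n in("scene","top"):
    cv2.imwrite(f"pics/{n}0.png",eyes.camera(n)[:,:,::-1]);print(n,eyes.camera_info(n))
E
```

```text
{'clock': 0.0, 'joints': array([ 1.50020826,  0.50183157, -0.42676072,  1.55145384,  0.22082646,
        1.13829417, -0.21027395]), 'joint_velocities': array([ 0.00251457,  0.00127751,  0.00032007, -0.00021417,  0.00168105,
       -0.00016535,  0.00237622]), 'joint_efforts': array([-9.90167837e-05, -5.69523454e+01, -5.81630856e+00, -2.80948341e+01,
        1.05497488e-02,  1.19601586e-02,  6.75937190e-05]), 'tool_pos': array([ 0.21267693, -0.61354204,  0.25526522]), 'orientation': array([ 9.86099542e-01,  1.66152830e-01, -1.47824996e-04, -9.52822017e-04]), 'contact_force': array([-0.57744323, -0.35225947,  0.13012136]), 'ft_torque': array([ 0.00167625,  0.02064832, -0.02988016]), 'grip_force': 0.0, 'opening': 0.08530723578187473}
scene {'K': array([[466.39135904,   0.        , 275.18328286],
       [  0.        , 466.39135904, 205.35666157],
       [  0.        ,   0.        ,   1.        ]]), 'R': array([[-0.55027633, -0.83491049,  0.01097431],
       [-0.55646394,  0.35689422, -0.7503162 ],
       [ 0.6225302 , -0.41898806, -0.66098802]]), 't': array([0.26563492, 0.32402271, 0.89260502])}
top {'K': array([[457.01874944,   0.        , 276.42271406],
       [  0.        , 457.01874944, 211.87603316],
       [  0.        ,   0.        ,   1.        ]]), 'R': array([[-0.0083989 , -0.9999101 ,  0.01045271],
       [-0.9935082 ,  0.00715827, -0.11353512],
       [ 0.11345009, -0.01133842, -0.993479  ]]), 't': array([0.01827211, 0.46103161, 1.1011053 ])}
```

View pics/scene0.png

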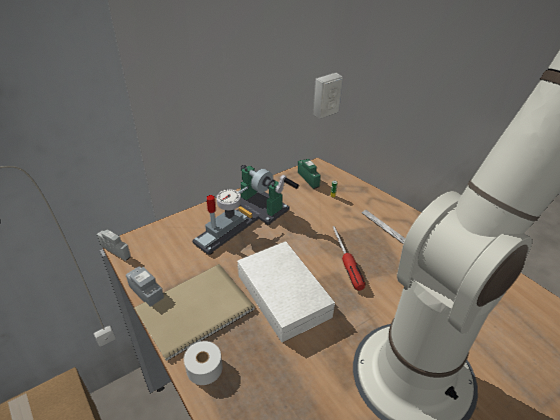

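View pics/top0.png

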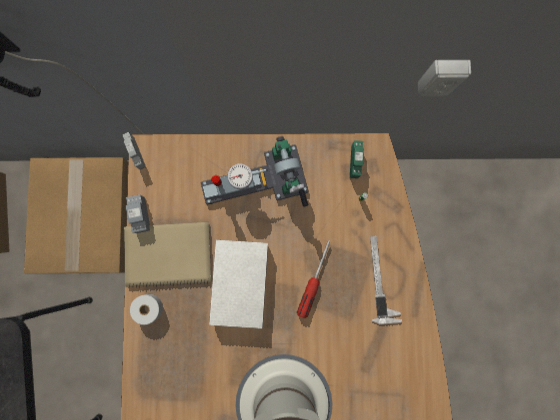

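The fixture sits ahead of the robot. In the top view the knob is at about (216,180), the dial at (239,176) and the black crank sleeve at about (304,198). The crank end faces the robot. The battery is at (363,197) and the module at (357,160).

```bash
cat > h.py <<'E'
import numpy as np, cv2
from station import eyes, status
from scipy.spatial.transform import Rotation as Ro
def ray(n,u,v):
    c=eyes.camera_info(n);R,t=c["R"],c["t"]
    return -R.T@t, R.T@np.linalg.solve(c["K"],[u,v,1.])
def onz(n,u,v,z):
    o,d=ray(n,u,v); return o+d*(z-o[2])/d[2]
def two(uv1,uv2):
    o1,d1=ray("top",*uv1);o2,d2=ray("scene",*uv2)
    s=np.linalg.lstsq(np.c_[d1,-d2],o2-o1,rcond=None)[0]
    a,b=o1+s[0]*d1,o2+s[1]*d2
    return (a+b)/2,np.linalg.norm(a-b)
def proj(n,X):
    c=eyes.camera_info(n);p=c["K"]@(c["R"]@np.asarray(X)+c["t"]);return p[:2]/p[2]
def red(img,x0,y0,x1,y1):
    h=cv2.cvtColor(img,cv2.COLOR_RGB2HSV)
    m=(((h[...,0]<8)|(h[...,0]>172))&(h[...,1]>150)&(h[...,2]>70)).astype(np.uint8)
    k=np.zeros_like(m);k[y0:y1,x0:x1]=m[y0:y1,x0:x1];return k
def to_tool(d):
    return Ro.from_quat(status.read_state()["orientation"]).inv().apply(d)
E
python3 - <<'E'
from h import *
T=cv2.imread("pics/top0.png");S=cv2.imread("pics/scene0.png")
m=red(T[:,:,::-1],200,165,226,195);M=cv2.moments(m,True);print("knob",M["m10"]/M["m00"],M["m01"]/M["m00"],M["m00"],onz("top",M["m10"]/M["m00"],M["m01"]/M["m00"],.137))
a=cv2.resize(T[130:215,195:315],None,fx=4.5,fy=4.5,interpolation=cv2.INTER_CUBIC)
b=cv2.resize(S[155:260,190:310],None,fx=4.5,fy=4.5,interpolation=cv2.INTER_CUBIC)
cv2.imwrite("pics/c.png",cv2.resize(np.vstack([a,b]),None,fx=.69,fy=.69))
E
```

```text
knob 215.24193548387098 178.96774193548387 62.0 [0.52360535 0.15222499 0.137     ]
```

View pics/c.png

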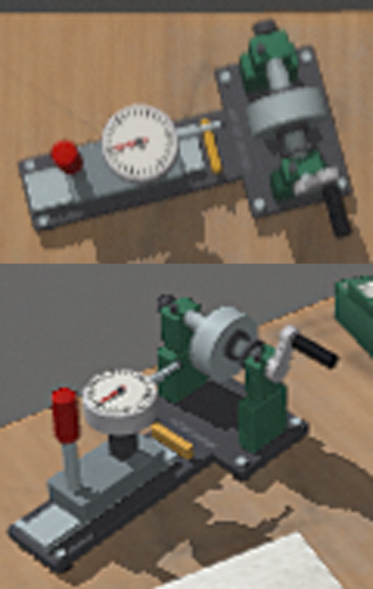

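The crops show the carriage backed off, with a gap to the disc. The crank sleeve runs from about (301,190) to (306,206) in the top view, and from (285,179) to (298,185) in the scene view. The crank is leaning to the -y side.

```bash
python3 - <<'E'
from h import *
np.set_printoptions(precision=4,suppress=True)
f=3.105
t=lambda x,y:(195+x/f,130+y/f)
s=lambda x,y:(190+x/f,155+(y-264)/f)
knob=onz("top",*t(67,154),.139);dial=onz("top",*t(140,142),.111)
print("knob",knob,"2v",two(t(67,153),s(64,393)),"dial",dial,"2v",two(t(140,142),s(120,391)))
for a,b in [((37,226),(248,186)),((20,160),(90,147))]:
    p,q=onz("top",*t(*a),.015),onz("top",*t(*b),.015);print("edge dir",np.degrees(np.arctan2(*(p-q)[[1,0]])))
c=[onz("top",*t(*p),.015) for p in [(217,70),(308,47),(352,207),(258,217)]];print("corners",c)
print("base centre",np.mean(c,0))
print("handle in",two(t(332,186),s(294,339)),"out",two(t(345,233),s(335,357)))
E
```

```text
knob [0.5218 0.149  0.139 ] 2v (array([0.5228, 0.1498, 0.1418]), np.float64(0.0027902429883845926)) dial [0.5357 0.0985 0.111 ] 2v (array([0.5359, 0.0988, 0.1114]), np.float64(0.000806444542051345))
edge dir 100.47447658664717
edge dir 100.34510344362754
corners [array([0.6136, 0.0424, 0.015 ]), array([ 0.6324, -0.0319,  0.015 ]), array([ 0.5002, -0.0657,  0.015 ]), array([0.4926, 0.0101, 0.015 ])]
base centre [ 0.5597 -0.0113  0.015 ]
handle in (array([ 0.5006, -0.0405,  0.1262]), np.float64(0.004363743210407168)) out (array([ 0.4643, -0.0512,  0.1284]), np.float64(0.0004091615803925593))
```

```bash
python3 - <<'E'
from h import *
p=status.read_state()["tool_pos"]
print(to_tool(np.array([.46,-.28,.256])-p), to_tool(np.array([.512,.190,.20])-p))
E
```

```text
[ 3.42931639e-01 -2.34146198e-01 -2.13218573e-04] [ 0.54606715 -0.66105799  0.05655198]
```

```bash
python3 -m pendant '[[[0,0.05,-0.035,0,0],[0,0.1,-0.07,0,2],[0,0.15,-0.1,0,4],[0,0.2,-0.135,0,4],[0,0.25,-0.17,0,4],[0,0.3,-0.2,0,4],[0,0.343,-0.234,0,4],[0,0.365,-0.28,0,4],[0,0.387,-0.325,0,4],[0,0.41,-0.37,0,4],[0,0.43,-0.415,0,4],[0,0.45,-0.46,0,4]]]' 20; python3 - <<'E'
from h import *
s=status.read_state();p=s["tool_pos"];q=Ro.from_quat(s["orientation"])
print(q.as_matrix(), to_tool(np.array([.512,.190,.20])-p))
E
```

```text
clock: 1.6
tool_pos: [0.4871, -0.0305, 0.2561]
orientation: [0.991, 0.132, -0.0, 0.0]
contact_force: [0.3, 0.1, -0.1]
opening: 0.0
grip_force: 0.0
[[ 9.65378242e-01  2.60853939e-01 -2.68989886e-04]
 [ 2.60853911e-01 -9.65378278e-01 -1.35191781e-04]
 [-2.94942301e-04  6.03441405e-05 -9.99999955e-01]] [ 0.0815565  -0.20639305  0.05610856]
```

```bash
python3 -m pendant '[[[0,0.02,-0.05,0,0],[0,0.04,-0.1,0,0],[0,0.06,-0.155,0,0],[0,0.081,-0.208,0.02,0],[0,0.081,-0.208,0.06,0],[0,0.081,-0.208,0.1,0],[0,0.081,-0.208,0.126,0],[0,0.081,-0.208,0.126,0]]]'; python3 - <<'E'
from h import *
T=eyes.camera("top")[130:220,170:310];S=eyes.camera("scene")[140:260,170:310]
cv2.imwrite("pics/d.png",cv2.resize(np.vstack([T,S]),None,fx=2.8,fy=2.8,interpolation=cv2.INTER_CUBIC)[:,:,::-1])
E
```

```text
clock: 2.6
tool_pos: [0.5094, 0.1891, 0.1281]
orientation: [0.991, 0.132, -0.003, 0.0]
contact_force: [0.4, 0.1, 0.7]
opening: 0.0002
grip_force: 0.0
```

View pics/d.png

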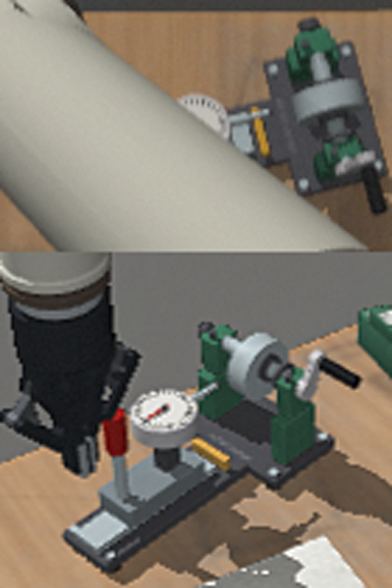

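The closed fingers stand behind the knob, with their tips at about (85,460) and the knob at (115,430). A gripper knuckle hangs just above the knob, so I'll raise the tool 14 mm and push slowly.

```bash
python3 -m pendant '[[[0,0,0,-0.014,0],[0,0,0.004,-0.014,0],[0,0,0.008,-0.014,0],[0,0,0.011,-0.014,0],[0,0,0.014,-0.014,0],[0,0,0.017,-0.014,0],[0,0,0.02,-0.014,0],[0,0,0.023,-0.014,0],[0,0,0.026,-0.014,0]]]'; python3 -m pendant '[[[0,0,0.002,0,0],[0,0,0.004,0,0],[0,0,0.006,0,0],[0,0,0.008,0,0]]]'
```

```text
clock: 3.82
tool_pos: [0.5171, 0.1675, 0.1442]
orientation: [0.991, 0.133, -0.0, -0.002]
contact_force: [-1.1, 6.5, -0.7]
opening: -0.0
grip_force: 3.2
clock: 4.32
tool_pos: [0.5191, 0.1597, 0.1442]
orientation: [0.991, 0.133, -0.0, -0.002]
contact_force: [-2.9, 6.3, -0.7]
opening: -0.0001
grip_force: 3.1
```

```bash
python3 -m pendant '[[[0,0,0.002,0,0],[0,0,0.004,0,0],[0,0,0.006,0,0],[0,0,0.008,0,0]]]'|grep -E "pos|force:"; python3 -m pendant '[[[0,0,0.0015,0,0],[0,0,0.003,0,0],[0,0,0.0045,0,0]]]'|grep -E "pos|force:"
```

```text
tool_pos: [0.5208, 0.153, 0.1442]
contact_force: [-3.6, 8.1, -1.3]
grip_force: 4.3
tool_pos: [0.5215, 0.1503, 0.1443]
contact_force: [-4.2, 12.2, -2.0]
grip_force: 6.8
```

```bash
python3 - <<'E'
from h import *
S=eyes.camera("scene")
p=status.read_state()["tool_pos"];print(p)
cv2.imwrite("pics/e.png",cv2.resize(S[150:260,180:310],None,fx=4.5,fy=4.5,interpolation=cv2.INTER_CUBIC)[:,:,::-1])
E
```

```text
[0.52145848 0.1504024  0.14427769]
```

View pics/e.png

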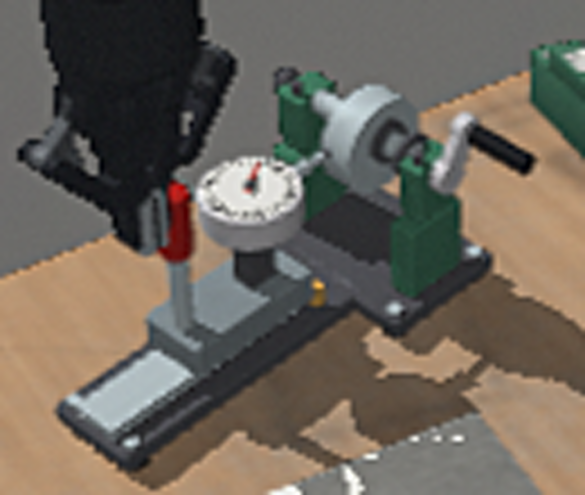

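The plunger is on the disc and the pointer has swung up. The force has risen past friction plus plunger. I'll give one more small push to confirm the stop.

```bash
for i in 1; do python3 -m pendant '[[[0,0,0.001,0,0],[0,0,0.002,0,0],[0,0,0.002,0,0],[0,0,0.002,0,0]]]'|grep -E "pos|force:"; done
```

```text
tool_pos: [0.5215, 0.1502, 0.1443]
contact_force: [-5.1, 14.1, -2.3]
grip_force: 7.7
```

```bash
python3 -m pendant '[[[0,0,-0.01,0,0],[0,0,-0.03,0,0],[0,0,-0.03,-0.05,0],[0,0,-0.03,-0.1,0],[0,-0.03,0.01,-0.11,0],[0.5,-0.06,0.06,-0.11,0],[0.5,-0.08,0.12,-0.11,0],[0.5,-0.089,0.179,-0.11,0],[0.5,-0.089,0.179,-0.11,0],[0.5,-0.089,0.179,-0.11,0]]]'; python3 - <<'E'
from h import *
T=eyes.camera("top");S=eyes.camera("scene")
cv2.imwrite("pics/t3.png",T[:,:,::-1]);cv2.imwrite("pics/s3.png",S[:,:,::-1])
v=np.vstack([T[140:220,190:320],S[150:260,180:310]])
cv2.imwrite("pics/f.png",cv2.resize(v,None,fx=3.1,fy=3.1,interpolation=cv2.INTER_CUBIC)[:,:,::-1])
E
```

```text
clock: 7.0
tool_pos: [0.4847, -0.0529, 0.2543]
orientation: [0.991, 0.131, -0.0, -0.0]
contact_force: [0.6, -0.1, -0.4]
opening: 0.0426
grip_force: 0.0
```

View pics/f.png

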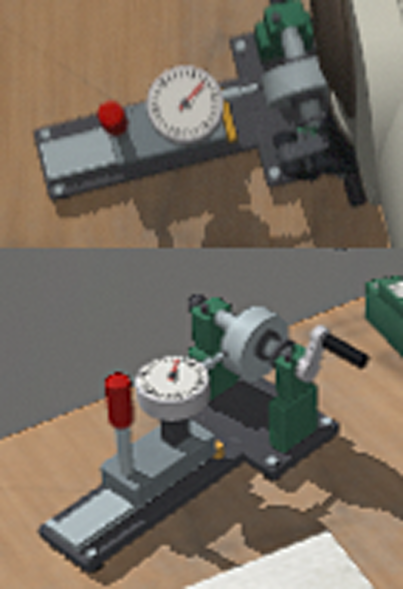

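The pointer reads about 141° clockwise from zero, so the plunger is at about 6.2 mm. The high spot is therefore about 90° away, on a side I don't know yet. Next I'll pinch the crank sleeve.

```bash
python3 -m pendant '[[[0.5,0,-0.007,0.03,0],[0.5,0,-0.007,0.07,0],[0.5,0,-0.007,0.11,0],[0.5,0,-0.007,0.124,0],[0.5,0,-0.007,0.124,0],[0.2,0,-0.007,0.124,0],[0.0,0,-0.007,0.124,0],[0,0,-0.007,0.124,0],[0,0,-0.007,0.124,0],[0,0,-0.007,0.124,0]]]' 20; python3 - <<'E'
from h import *
T=eyes.camera("top");S=eyes.camera("scene")
v=np.vstack([T[140:220,190:320],S[130:240,220:350]])
cv2.imwrite("pics/g.png",cv2.resize(v,None,fx=3.1,fy=3.1,interpolation=cv2.INTER_CUBIC)[:,:,::-1])
E
```

```text
clock: 8.35
tool_pos: [0.4842, -0.0462, 0.1314]
orientation: [0.991, 0.132, 0.001, 0.0]
contact_force: [0.6, 1.0, 7.5]
opening: 0.0124
grip_force: 21.0
```

View pics/g.png

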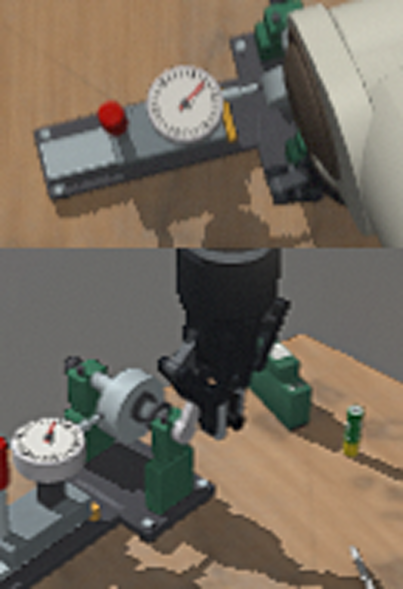

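The fingers hold the sleeve, with an opening of 12.4 mm, and the dial is still visible in the top view. I'll write a pointer reader and turn the crank towards the top as a test.

```bash
cat > g.py <<'E'
from h import *
def read():
    T=eyes.camera("top")
    h=cv2.cvtColor(T,cv2.COLOR_RGB2HSV); w=np.zeros(T.shape[:2],np.uint8)
    w[155:192,232:268]=((h[...,1]<60)&(h[...,2]>140))[155:192,232:268]
    cs=cv2.findContours(cv2.morphologyEx(w,cv2.MORPH_CLOSE,np.ones((5,5))),0,2)[0]
    (cx,cy),r=cv2.minEnclosingCircle(max(cs,key=cv2.contourArea))
    c=np.array([249.7,173.2]); m=red(T,238,160,262,187)
    ys,xs=np.nonzero(m); d=np.c_[xs,ys]-c
    if len(d)==0: print("no red",cx,cy,r);return
    v=d.mean(0)
    P=onz("top",*c,.111);z=proj("top",P+np.array([-.259,.966,0])*.02)-c
    a=np.degrees(np.arctan2(v[1],v[0])-np.arctan2(z[1],z[0]))%360
    print("dial",round(cx,1),round(cy,1),round(r,1),"n",len(d),"v",v.round(2),"deg",round(a),"mm",round(np.radians(a)/.4,2))
if __name__=="__main__": read()
E
python3 g.py; python3 -m pendant '[[[0,0,-0.003,-0.001,0],[0,0,-0.006,-0.002,0],[0,0,-0.0095,-0.0028,0],[0,0,-0.013,-0.003,0],[0,0,-0.013,-0.003,0]]]'; python3 g.py
```

```text
no red 252.0 171.5 15.207006454467773
clock: 9.12
tool_pos: [0.4814, -0.0355, 0.135]
orientation: [0.991, 0.131, 0.002, 0.002]
contact_force: [0.4, -4.2, 12.2]
opening: 0.0124
grip_force: 21.5
dial 252.0 171.5 15.2 n 3 v [-0.7 -4.2] deg 96 mm 4.17
```

```bash
python3 - <<'E'
s=open('g.py').read()
s=s.replace("m=red(T,238,160,262,187)\n","I=T.astype(float);m=np.clip(I[...,0]-np.maximum(I[...,1],I[...,2])-30,0,None);k=np.zeros_like(m);k[162:185,239:261]=1;m*=k\n")
s=s.replace("v=d.mean(0)","v=np.average(d,axis=0,weights=m[ys,xs])")
open('g.py','w').write(s)
E
python3 g.py; python3 -m pendant '[[[0,0,0.003,0,0],[0,0,0.008,0.002,0],[0,0,0.012,0.0035,0],[0,0,0.016,0.0065,0],[0,0,0.0195,0.01,0],[0,0,0.022,0.014,0],[0,0,0.022,0.014,0]]]'; python3 g.py
```

```text
dial 252.0 171.5 15.2 n 18 v [-1.1 -4.7] deg 92 mm 4.01
clock: 10.1
tool_pos: [0.4867, -0.0564, 0.12]
orientation: [0.991, 0.131, 0.001, 0.001]
contact_force: [3.7, -3.9, 2.1]
opening: 0.0119
grip_force: 20.7
dial 252.0 171.5 15.2 n 24 v [ 2.6  -0.31] deg 188 mm 8.22
```

```bash
python3 -m pendant '[[[0,0,0.0015,0.004,0],[0,0,0.0025,0.008,0],[0,0,0.003,0.012,0],[0,0,0.003,0.016,0],[0,0,0.003,0.016,0]]]'; python3 g.py
```

```text
clock: 10.78
tool_pos: [0.4873, -0.0589, 0.1037]
orientation: [0.991, 0.131, 0.001, 0.001]
contact_force: [3.8, -5.0, 0.3]
opening: 0.0121
grip_force: 20.5
dial 252.0 171.5 15.2 n 23 v [1.07 1.79] deg 254 mm 11.1
```

```bash
python3 - <<'E'
from h import *
T=eyes.camera("top");S=eyes.camera("scene")
a=cv2.resize(T[150:195,225:275],(600,540),interpolation=cv2.INTER_CUBIC)
cv2.imwrite("pics/i.png",a[:,:,::-1])
E
```

```text
(no output)
```

View pics/i.png

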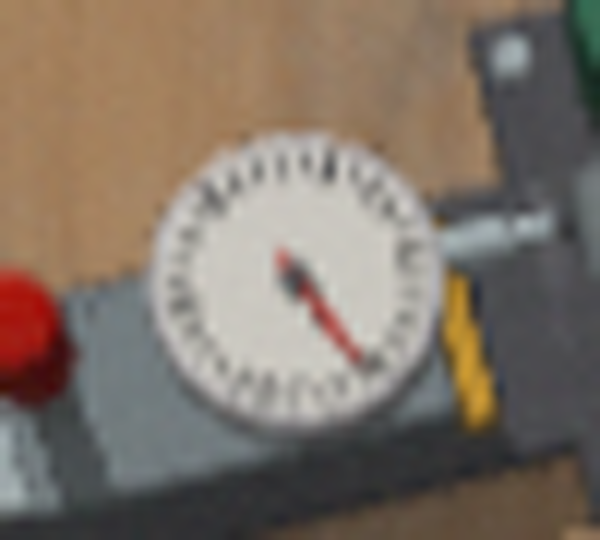

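The pivot is at (295,278) and the tip at (362,362), which is about 244° clockwise from zero, or about 10.6 mm. About 20° of crank remains.

```bash
sed -i 's/weights=m\[ys,xs\]/weights=m[ys,xs]*(d**2).sum(1)**1.5/' g.py; python3 g.py; python3 -m pendant '[[[0,0,-0.0005,0.003,0],[0,0,-0.0015,0.006,0],[0,0,-0.003,0.009,0],[0,0,-0.003,0.009,0]]]'; python3 g.py
```

```text
dial 252.0 171.5 15.2 n 23 v [-5.88 -5.68] deg 59 mm 2.58
clock: 11.48
tool_pos: [0.4866, -0.0559, 0.0944]
orientation: [0.991, 0.131, 0.001, 0.001]
contact_force: [6.4, -4.1, -2.3]
opening: 0.0124
grip_force: 20.4
dial 252.0 171.5 15.2 n 17 v [-4.61 -3.75] deg 54 mm 2.37
```

```bash
sed -i 's/k\[162:185,239:261\]=1/cv2.circle(k,(250,173),9,1,-1)/' g.py; python3 g.py; python3 - <<'E'
from h import *
T=eyes.camera("top")
a=cv2.resize(T[150:195,225:275],(600,540),interpolation=cv2.INTER_CUBIC)
cv2.imwrite("pics/j.png",a[:,:,::-1])
E
```

```text
dial 252.0 171.5 15.2 n 11 v [3.26 5.06] deg 252 mm 11.01
```

View pics/j.png

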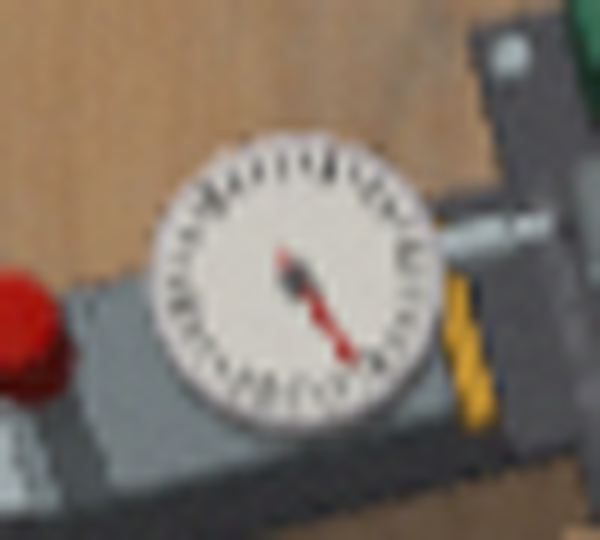

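The tip is now at (348,358), about 249°, so roughly 10.9 mm. I'll turn slightly further, then check.

```bash
python3 -m pendant '[[[0,0,-0.001,0.002,0],[0,0,-0.002,0.004,0],[0,0,-0.002,0.004,0]]]'; python3 g.py;  python3 -m pendant '[[[0.4,0,0,0,0],[0.5,0,0,0,0],[0.5,0,0,0,0],[0.5,0,0,0,0],[0.5,0,0,-0.03,0],[0.5,0,0,-0.07,0],[0.5,0,0,-0.12,0],[0.5,-0.01,0.03,-0.15,0],[0.5,-0.02,0.06,-0.15,0],[0.5,-0.02,0.06,-0.15,0],[0.5,-0.02,0.06,-0.15,0]]]'; python3 g.py; python3 g.py
python3 - <<'E'
from h import *
T=eyes.camera("top")
a=cv2.resize(T[130:220,190:320],(780,540),interpolation=cv2.INTER_CUBIC)
cv2.imwrite("pics/k.png",a[:,:,::-1])
E
```

```text
clock: 12.0
tool_pos: [0.4859, -0.0534, 0.0904]
orientation: [0.991, 0.131, 0.001, 0.0]
contact_force: [5.8, -3.3, -1.7]
opening: 0.0124
grip_force: 20.4
dial 252.0 171.5 15.2 n 14 v [3.67 4.75] deg 247 mm 10.8
clock: 13.42
tool_pos: [0.4808, -0.1155, 0.2401]
orientation: [0.991, 0.132, -0.0, -0.0]
contact_force: [0.8, 0.4, -0.2]
opening: 0.0429
grip_force: 0.0
dial 251.5 171.1 14.8 n 14 v [3.68 4.78] deg 247 mm 10.8
dial 251.5 171.1 14.8 n 14 v [3.67 4.77] deg 248 mm 10.8
```

View pics/k.png

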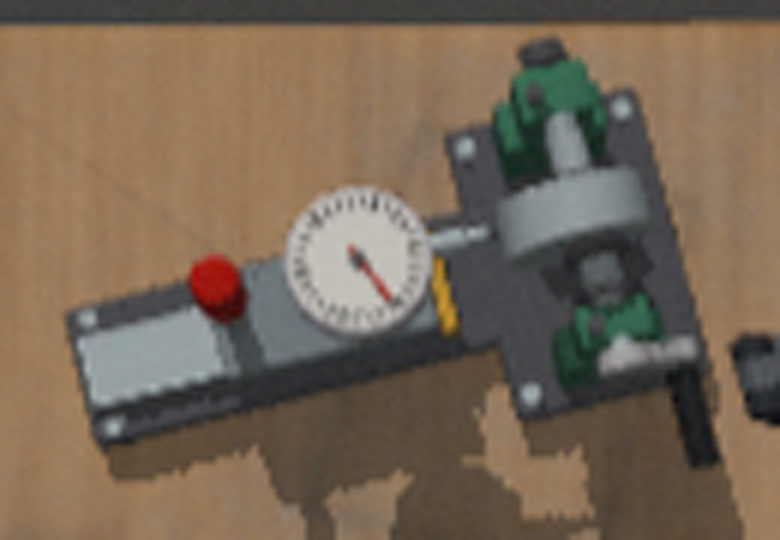

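Backing away left the pointer at about 246°, roughly 10.75 mm, which is slightly past the peak. I'll regrip and turn back about 12° for margin.

```bash
python3 -m pendant '[[[0.5,0.01,-0.03,0,0],[0.5,0.02,-0.06,0,0],[0.5,0.02,-0.06,0.04,0],[0.5,0.02,-0.06,0.09,0],[0.5,0.02,-0.06,0.13,0],[0.5,0.02,-0.06,0.15,0],[0.5,0.02,-0.06,0.15,0],[0,0.02,-0.06,0.15,0],[0,0.02,-0.06,0.15,0],[0,0.02,-0.06,0.15,0],[0,0.02,-0.06,0.15,0]]]' 20;python3 g.py; python3 -m pendant '[[[0,0,0.001,-0.002,0],[0,0,0.002,-0.004,0],[0,0,0.003,-0.006,0],[0,0,0.003,-0.006,0]]]'; python3 g.py
```

```text
clock: 14.95
tool_pos: [0.4859, -0.0533, 0.0912]
orientation: [0.991, 0.131, 0.001, 0.0]
contact_force: [1.1, -0.9, 3.5]
opening: 0.0117
grip_force: 21.4
dial 252.0 171.5 15.2 n 13 v [3.83 4.78] deg 246 mm 10.75
clock: 15.5
tool_pos: [0.4866, -0.0564, 0.0965]
orientation: [0.991, 0.131, 0.001, 0.0]
contact_force: [4.2, -1.5, -2.5]
opening: 0.0122
grip_force: 20.9
dial 252.0 171.5 15.2 n 14 v [3.47 4.99] deg 250 mm 10.92
```

```bash
python3 -m pendant '[[[0.4,0,0,0,0],[0.5,0,0,0,0],[0.5,0,0,0,0],[0.5,0,0,0,0],[0.5,0,0,-0.03,0],[0.5,0,0,-0.07,0],[0.5,0,0,-0.12,0],[0.5,-0.01,0.03,-0.15,0],[0.5,-0.02,0.06,-0.15,0],[0.5,-0.02,0.06,-0.15,0],[0.5,-0.02,0.06,-0.15,0]]]'; python3 g.py; python3 - <<'E'
from h import *
a=eyes.camera("top");b=cv2.imread("pics/t3.png")[:,:,::-1]
m=lambda I:(lambda M:(M["m10"]/M["m00"],M["m01"]/M["m00"]))(cv2.moments(red(I,215,165,238,192),True))
print("knob now, after push",m(a),m(np.ascontiguousarray(b)))
E
```

```text
clock: 16.92
tool_pos: [0.4816, -0.1183, 0.2461]
orientation: [0.991, 0.132, -0.0, -0.0]
contact_force: [0.5, 0.3, -0.0]
opening: 0.0427
grip_force: 0.0
dial 251.5 171.1 14.8 n 14 v [3.46 5.  ] deg 250 mm 10.93
knob now, after push (225.22033898305085, 176.64406779661016) (225.33898305084745, 176.71186440677965)
```

The gauge reads 10.9 mm, the knob hasn't moved since the push, and the robot is clear of everything.

```bash
python3 -c "
from station import workorder
print(workorder.close_job())"
```

```text
the job is handed in; nothing more can be done
None
```

I pushed the carriage against its stop and left the eccentric's high spot under the plunger, with the gauge at about 10.9 mm by camera and the robot clear; the job is handed in, but no verdict came back.

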